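# Close up the test fixture and start the test

## Task

A power-supply module lies part-way in along the channel of the test fixture: push it along the channel until it is fully home against the contact block, then swing the hinged guard down until it is fully shut over it, and with the guard shut press the start button (the small flat one on the button box) fully down and let it come up again. Do all of it by pushing with the fingertips: do not grip or lift the module or the guard, keep off the mushroom-shaped emergency stop, and leave the other things on the bench where they are.

Things in the scene. Friction and masses are not known exactly. Their poses are not given: they have to be found in the camera images.
- fixture: Test fixture, fixed to the bench, may stand turned. Origin: underside centre of its grey metal base, 310 (x) x 210 (y) x 12 mm. Its x runs along the channel from the open mouth (robot's side) to the contact block; z up. Two orange cheek plates, 3 mm thick, tops 96 mm above the bench, stand at y = -96 and +96 mm from x = -36 to +145 mm; the guard is hinged between their rear ends.
- channel_mouth (a point): Open near end of the channel, mid-width, on the white strip that the module slides on, 18 mm above the bench; axes as the fixture. The channel runs 230 mm from here along x to the dock, between two steel guide rails, inner faces 57 mm apart, tops 33 mm above the bench, flared at the mouth.
- dock (a point): Foot of the front face of the black contact block (45 x 110 mm, with its cap 88 mm above the bench), mid-channel, at strip height; axes as the fixture. The module is fully home when its far end touches this face: its origin then lies at x = -50 mm in this frame. The thin brass pins on the face offer no resistance.
- unit: The module to test: loose grey DIN-rail power-supply module, a box 100 (its x) x 54 (y) x 62 mm high, black terminal rows at both ends, 0.25 to 0.5 kg. Origin: centre of its underside; x along the channel towards the block. On the strip, 1.5 mm play to each rail, at first 55 to 105 mm short of home. Its near end face is 50 mm from the origin. A few N slide it; it stays where left.
- guard (a joint): Guard angle, rad: 0 fully shut (level on the cheeks, at its stop), growing as it swings up about the hinge at its far edge; at most 1.25, starts at 0.85 to 1.15. Friction hinge: it stays wherever it is left; 1 to 4 N at its front bar swings it shut. Flat aluminium frame 6 mm thick with a clear pane, 196 mm wide, reaching 168 mm from the hinge axis.
- guard_hinge (a point): Middle of the guard's hinge axis, on the fixture (does not move with the guard), 100 mm above the bench; axes as the fixture, the axis runs along y. The axis lies in the middle of the frame's thickness. Shut, the guard's top face is 103 mm above the bench.
- guard_edge (a point): Middle of the outer (upper when shut) face of the guard's 22 mm wide front bar, 154 mm from the hinge axis. Moves with the guard: x points along it to the hinge, z out of its outer face. The free edge is 14 mm beyond; a lip there points 27 mm inward (down when shut), hanging 15 mm in front of a module that is home; on one that is not, it lands.
- start (a joint): Travel of the start button, m: 0 up, 0.006 fully down; about 5 N presses it fully down, and it springs back.
- start_top (a point): Middle of the top of the start button: flat, white, round, 28 mm across, in a black collar 44 mm across whose top is 6 mm lower; 75 mm above the bench, pressed straight down. On the near part of a fixed grey button box (150 x 80 mm, top 57 mm above the bench) to the left or right of the fixture.
- estop_top (a point): Middle of the top of the emergency stop, a mushroom head 40 mm across, 93 mm above the bench, on the same box, 76 mm beyond the start button (away from the robot). Not to be pressed.
- estop (a joint): Travel of the emergency stop, m: 0 up, 0.006 pressed.
- spare_a: Bystander: loose grey DIN-rail power-supply module, a box 100 (its x) x 54 (y) x 62 mm high, black terminal rows at both ends, waiting on the bench, on the side of the fixture away from the button box. Origin: centre of its underside.
- spare_b: Bystander: another such module waiting on the bench, farther off on the right. Origin: centre of its underside.
- screwdriver: Bystander: a screwdriver lying on the bench, farther off on the left. Origin under it.
Not all that is in view belongs to the job. Of the things that look like the part that bears start, the largest one is meant.

How it is judged (in metres and radians):
On the way, in this order (a step that is already met when the one before it is completed fails the run):
1. the module is home against the contact block, the guard still open (x of unit in the frame of dock above -0.054 m and z of unit in the frame of dock below 0.005 m and value of joint guard above 0.3 rad), for 0.2 s.
2. the guard is shut over the module that is home (x of unit in the frame of dock above -0.054 m and z of unit in the frame of dock below 0.005 m and value of joint guard below 0.04 rad), for 0.2 s.
3. the start button is pressed down with the guard shut (all of step 2 and value of joint start above 0.0045 m), for 0.1 s.
At the end, for the whole second after the job is handed in: The module rests in the channel, within 4 mm of touching the contact block, the guard is shut (within 0.04 rad), and the start button has been pressed (at least 4.5 mm) and is up again (all of step 2 and value of joint start below 0.0015 m and linear speed of unit below 0.01 m/s).
It fails at once if the module was lifted or tipped out of the channel (z of unit in the frame of fixture above 0.033 m or angle between unit's own z axis and vertical above 0.3 rad).
It fails at once if the module or the guard was taken between the fingers ((x of the grasp point in the frame of unit between -0.042 and 0.042 m and y of the grasp point in the frame of unit between -0.03 and 0.03 m and z of the grasp point in the frame of unit between 0 and 0.055 m) or (x of the grasp point in the frame of guard_edge between -0.014 and 0.13 m and y of the grasp point in the frame of guard_edge between -0.098 and 0.098 m and z of the grasp point in the frame of guard_edge between -0.028 and 0 m)).
It fails at once if the start button was pressed with the guard open (value of joint start above 0.003 m and value of joint guard above 0.1 rad).
It fails at once if the emergency stop was pressed (value of joint estop above 0.002 m).
It fails at once if a bystander was lifted or shoved (over 25 mm) (distance of any of spare_a, spare_b, screwdriver from where it was at the start of the episode above 0.025 m).
It also fails if it takes over 61 s, if anything falls off the work surface, if the arm or the gripper's body presses on something with over 40 N, if the wrist force passes 120 N, or if a joint passes its speed limit or range.

## Robot

A 6-joint arm with a two-finger parallel gripper is mounted at the origin on the work surface. World frame = base frame: x ahead of the robot, y to its left, z up, the work surface at z = 0. Lengths are in m, angles in degrees, forces in N, time in s.
With the tool pointing down it reaches from about 0.35 to 0.875 m from the base axis. Payload 4.2 kg.
Tool frame: the origin (TCP) lies on the centre line of the jaws, within the pads' length; the fingertips stand 25 mm ahead of it and the grasp point (between the pads) lies 6 mm ahead of it; z points along the fingers, y is the line along which they close (so a half turn about z gives the same grasp; the last joint's range is limited). The gripper opens to 87 mm and grips with 3 to 60 N. Pads are 19 mm wide; open, the fingers measure 117 mm over their backs; the gripper's body (75 mm by 190 mm) begins 51 mm behind the grasp point.
Start: joints at [78.129, 22.042, 0.453, 0, -68.411, -14.817], TCP at [0.281, 0.558, 0.216] pointing down, gripper open.
Joint ranges: [-179.83, 179.83], [-69.29, 118.12], [-61.27, 80.66], [-181.25, 117.63], [-171.15, -9.14], [-177.46, 177.46]. Speed limits (degrees/s): [159.86, 159.86, 180, 180, 180, 180].

## Interface

Orientations are given as a 3x3 rotation matrix whose columns are the frame's x, y, z axes.
In Python, from station import r gives the robot as it stands.
- The arm moves only by the tool move_arm, never from a script. Its argument "series" is a list of rows, each an object with "grip": the opening, from 0 (shut) to 1 (fully open); "xyz": the shift along the tool's x, y, z in mm, a list of three; "angular": the turn, a rotation vector about the tool's x, y, z in rad, a list of three. A call has 1 to 10 rows; each row is the pose to reach, as a shift and turn from the pose commanded when the call began, along the tool's axes at that moment; what a row does not reach only later rows make up. A row lasts 1/10 s, in which the tool goes at most 50 mm and 8.59 degrees, less where a joint would pass 70% of its speed; a pose out of reach is approached as far as the arm can. A call with a gripper value outside its range is refused whole. The fingers move at their own pace and stop on an object; the grip force is fixed at half the most. Time passes only in rows, so rows that repeat a pose let the fingers close. It gives the time, the measured TCP pose, the force, the opening and the grip force at its end, in the units of the state.
- r.sense(): the state, without advancing time (a new reading comes with each control period).
- r.capture(name): name is "scene" or "top"; returns a dict with "img" (384x512x3 uint8, red, green, blue), "camera_matrix" (3x3 intrinsics, pixels), "k1" (the pictures are not rectified: a ray, as slopes to the right and down, at radius r is drawn at 1 + k1 r^2 times it, then the intrinsics apply), "rvec" (rotation vector, rad) and "tvec" (3), from world to camera coordinates, as OpenCV has them. Camera axes: x right, y down, z forward; pixel columns grow to the right and rows downward; lengths in m; the calibration is good to about 2 mm. A picture is of the moment at which its call begins. There is no depth.
- r.finish_job(): hands the job in; it is judged then, once.
The state is a dict: "time_s": time; "joints": joint angles; "joint_velocities": joint speeds; "effort": joint torques, N m; "tcp_pos": TCP position; "ee_rot": TCP orientation; "wrist_force": force on the tool from outside, world axes, zero at the start; "moment": the same for the moment, N m; "gripper_width": opening from 0.0 (shut) to 1.0 (fully open); "gripper_force": force on a finger pad.
Only numpy, scipy, OpenCV 4.12 (cv2) and the standard library are available. Lean on these libraries where they do the work, as an engineer would, in place of code of your own. Each camera call takes 0.05 s, during which the arm holds its last target. There are 200 camera calls.

## Working session

There is one attempt and no reset: what is moved stays moved. The work goes in short steps, Python scripts to look and compute and a tool call to move; the robot and the scene stay as the last step left them, time stands still between calls to the robot, and variables do not carry over. Pictures are saved under pics/ and viewed, at most 10 in all, crops included, and the job is handed in when it is done.

Besides the shell and the picture viewer there is one more tool, called after "Emit:" as name(argument=value, ...) on one line, values as JSON. move_arm: Moves the arm, as the interface text tells. Its arguments: {"type":"object","properties":{"series":{"type":"array"}},"required":["series"]}

```bash
mkdir -p pics; ls
cat > h.py <<'E'
import numpy as np, cv2
from station import r
def cap(n):
    c=r.capture(n); c['R']=cv2.Rodrigues(np.array(c['rvec'],float))[0]; c['t']=np.array(c['tvec'],float).ravel()
    c['K']=np.array(c['camera_matrix'],float); c['img']=np.array(c['img'],np.uint8); return c
def ray(c,uv):
    uv=np.atleast_2d(np.array(uv,float)); K=c['K']
    d=np.c_[(uv[:,0]-K[0,2])/K[0,0],(uv[:,1]-K[1,2])/K[1,1]]; s=d.copy()
    for _ in range(30): s=d/(1+c['k1']*(s**2).sum(1,keepdims=True))
    return -c['R'].T@c['t'], np.c_[s,np.ones(len(s))]@c['R']
def onz(c,uv,z):
    o,d=ray(c,uv); return o+d*((z-o[2])/d[:,2])[:,None]
def proj(c,P):
    p=np.atleast_2d(P)@c['R'].T+c['t']; s=p[:,:2]/p[:,2:]; s=s*(1+c['k1']*(s**2).sum(1,keepdims=True))
    return s@c['K'][:2,:2].T+c['K'][:2,2]
def save(img,f): cv2.imwrite('pics/'+f,img[:,:,::-1])
E
python3 - <<'E'
from h import *
for n in('scene','top'):
    c=cap(n); print(n,-c['R'].T@c['t'],c['R'][2],c['K'][0,0],c['k1'])
    save(cv2.resize(c['img'],(800,600),interpolation=cv2.INTER_CUBIC),n+'0.png'); np.savez(''+n+'0.npz',**c)
E
```

```text
pics
scene [1.63469213 0.34657356 1.26267903] [-0.67265261 -0.24788601 -0.69720226] 483.3831052523139 -0.011418118139263243
top [ 0.44277427 -0.05147531  1.31655568] [ 0.06279328  0.00790323 -0.99799526] 434.75619696943454 -0.08514351419762246
```

View pics/scene0.png

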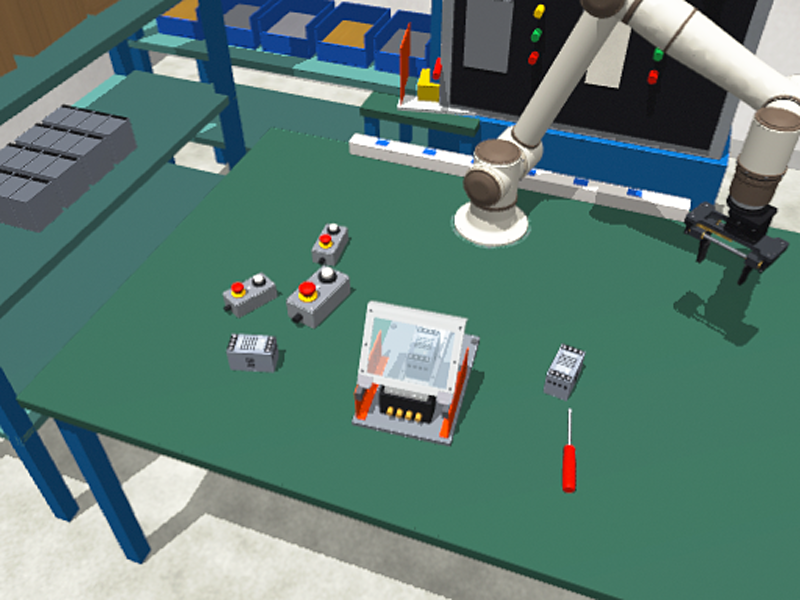

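View pics/top0.png

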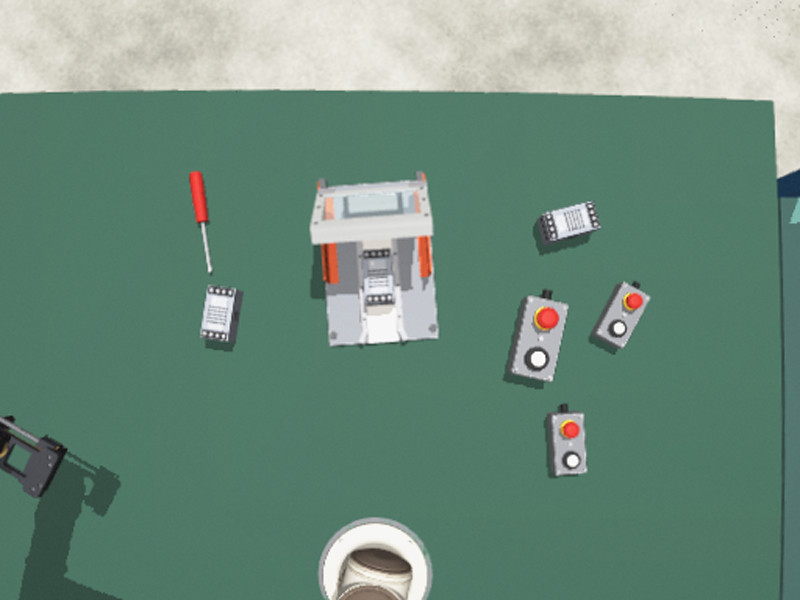

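The top view shows the fixture at about (380,265). There are three button boxes: large at (540,338), small at (620,315) and small at (567,443). The one at (540,338) is clearly the largest and stands right beside the fixture, so it fits the description. I'll confirm it in a crop that also shows the fixture, and measure the round parts at the same time.

Run:
```python
from h import *
c=dict(np.load('top0.npz')); im=c['img']
hsv=cv2.cvtColor(im,cv2.COLOR_RGB2HSV)
def blobs(m,lo,hi,z,name):
    n,l,s,ce=cv2.connectedComponentsWithStats(m.astype(np.uint8))
    for i in range(1,n):
        if lo<s[i,4]<hi:
            p=onz(c,ce[i],z)[0]; print(name,ce[i].round(1),s[i,4],p.round(4))
wh=(hsv[...,1]<30)&(hsv[...,2]>215); wh[:, :310]=0
blobs(wh,30,300,.075,'white')
red=((hsv[...,0]<4)|(hsv[...,0]>175))&(hsv[...,1]>150)&(hsv[...,2]>120)
blobs(red,30,600,.093,'red')
crop=cv2.resize(im[105:250,195:370],None,fx=4,fy=4,interpolation=cv2.INTER_CUBIC)
for k in range(0,175,25): cv2.putText(crop,str(195+k),(4*k,10),0,.35,(255,255,0))
for k in range(0,145,25): cv2.putText(crop,str(105+k),(0,4*k+10),0,.35,(255,255,0))
save(crop,'crop1.png')
```

```text
white [324.2   4. ] 229 [ 1.0908 -0.2382  0.075 ]
white [324.4  26.6] 176 [ 1.0195 -0.2383  0.075 ]
white [351.   53.7] 163 [ 0.9371 -0.3169  0.075 ]
white [364.9 140.6] 268 [ 0.6771 -0.3553  0.075 ]
white [395.8 209.5] 36 [ 0.4787 -0.4444  0.075 ]
white [344. 229.] 69 [ 0.4212 -0.2945  0.075 ]
white [366.  294.3] 40 [ 0.2362 -0.3588  0.075 ]
red [126.7 125.2] 246 [0.7102 0.3334 0.093 ]
red [405.6 192.2] 71 [ 0.5275 -0.4673  0.093 ]
red [350.3 203.2] 128 [ 0.4943 -0.3086  0.093 ]
red [365.2 274.8] 69 [ 0.2937 -0.3516  0.093 ]
```

View pics/crop1.png

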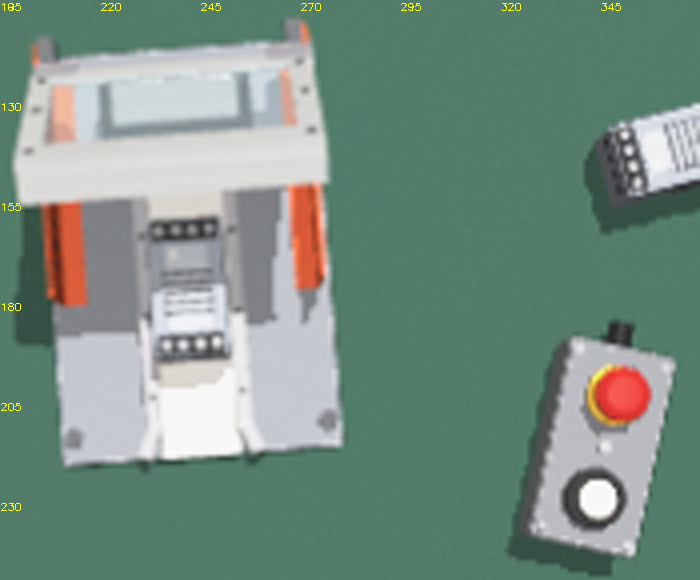

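The crop confirms the large box: start button (white, in a black collar) at px (344,229), e-stop at (350,203), 74.5 mm apart against 76 expected. Base near corners are about (211.3,221.5) and (280.5,216.3), and the module's top near edge is about y=193. Next is the fixture pose.

Run:
```python
from h import *
c=dict(np.load('top0.npz'))
px=lambda L:[(195+u/4-.4,105+v/4-.4) for u,v in L]
b=onz(c,px([(65,466),(342,445)]),.012); print('base near',b.round(4),np.linalg.norm(b[0]-b[1]))
y=(b[0]-b[1])/np.linalg.norm(b[0]-b[1]); x=np.array([y[1],-y[0],0]); print('yaw',np.degrees(np.arctan2(x[1],x[0])))
F=(b[0]+b[1])/2+.155*x; F[2]=0; print('fixture',F.round(4),x.round(4),y.round(4))
f=lambda P:((P-F)@np.c_[x,y,[0,0,1]]).round(4)
print('strip near',f(onz(c,px([(163,456),(243,450)]),.018)))
m=onz(c,px([(155,360),(230,356),(150,220),(218,217)]),.08); print('module top',f(m), m.round(4))
print('rails y', f(onz(c,px([(150,320),(240,318)]),.033)))
# cheeks near ends top
print('cheek', f(onz(c,px([(50,298),(320,288)]),.096)))
# guard free edge: outer corners lower edge of front bar
o,d=ray(c,px([(16,188),(328,183),(16,203),(328,183)]))
# far edge hinge (z=.1)
print('hinge rear',f(onz(c,px([(45,60),(305,40)]),.1)))
s=dict(np.load('scene0.npz'))
# guard top edge corners in scene
q=lambda L:[(u*.64-.2,v*.64-.2) for u,v in L]
oS,dS=ray(s,q([(467,317),(367,302)]))   # scene left/right: y+ right
oT,dT=ray(c,px([(16,200),(328,183)]))
for i in range(2):
    A=np.c_[dT[i],-dS[i]]; k=np.linalg.lstsq(A,oS-oT,rcond=None)[0]
    P=oT+k[0]*dT[i];Q=oS+k[1]*dS[i]; print('guardedge',f(P),f(Q))
st=np.array([.4212,-.2945,.075]); print('start in fixture',f(st))
```

```text
base near [[ 0.4383  0.0929  0.012 ]
 [ 0.457  -0.1146  0.012 ]] 0.2083019127723884
yaw 5.152073410216644
fixture [0.602  0.0031 0.    ] [0.996  0.0898 0.    ] [-0.0898  0.996  -0.    ]
strip near [[-0.1531  0.0299  0.018 ]
 [-0.1531 -0.0299  0.018 ]]
module top [[-0.085   0.0273  0.08  ]
 [-0.0862 -0.0263  0.08  ]
 [ 0.0155  0.0236  0.08  ]
 [ 0.0139 -0.0252  0.08  ]] [[ 0.5149  0.0226  0.08  ]
 [ 0.5185 -0.0308  0.08  ]
 [ 0.6154  0.028   0.08  ]
 [ 0.6181 -0.0208  0.08  ]]
rails y [[-0.0521  0.0314  0.033 ]
 [-0.0557 -0.0352  0.033 ]]
cheek [[-0.0366  0.0972  0.096 ]
 [-0.0442 -0.0933  0.096 ]]
hinge rear [[ 0.133   0.089   0.1   ]
 [ 0.1329 -0.0965  0.1   ]]
guardedge [0.0129 0.0993 0.2314] [0.0134 0.0969 0.2312]
guardedge [ 0.0102 -0.0983  0.2199] [ 0.0125 -0.1073  0.2207]
start in fixture [-0.2068 -0.2801  0.075 ]
```

Fixture centre is (0.602, 0.003), yaw 5.15°. Checks: base width 208 mm (210 expected), the cheek fronts at x≈-0.037 and -0.044 (-0.036 expected), and a hinge-to-edge length of about 0.17 (0.168 expected). The module is about 62 mm short of home and the guard is at about 0.85 rad.

Plan: push with a 30° tilted, closed hand. First I'll compute the pose targets.

```bash
cat >> h.py <<'E'
from scipy.spatial.transform import Rotation as Ro
a=np.radians(5.15); X=np.array([np.cos(a),np.sin(a),0]); Y=np.array([-np.sin(a),np.cos(a),0]); Z=np.array([0,0,1.]); F=np.array([.602,.0031,0])
def fx(p): return F+p[0]*X+p[1]*Y+p[2]*Z
def pose(): s=r.sense(); return np.array(s['tcp_pos']),np.array(s['ee_rot']),s
def tiltR(t,flip=1,yaw=None):
    x0,y0=X,Y
    z=np.sin(t)*x0-np.cos(t)*Z; y=flip*y0; return np.c_[np.cross(y,z),y,z]
def go(tip,R,Rc=None):   # tip world -> shift, rotvec in tool axes from current measured pose
    p,R0,s=pose(); tcp=tip-.025*R[:,2]
    print('shift mm',((tcp-p)@R0*1000).round(1),'rotvec',Ro.from_matrix(R0.T@R).as_rotvec().round(3),'target tcp',tcp.round(3))
E
python3 - <<'E'
from h import *
p,R0,s=pose(); print(p,R0.round(3),s['wrist_force'])
for fl in(1,-1): go(fx([-.125,0,.047]),tiltR(np.radians(30),fl)); go(fx([-.17,0,.17]),tiltR(np.radians(30),fl))
E
```

```text
[0.28045582 0.5579164  0.21526796] [[ 0.893 -0.449 -0.001]
 [-0.449 -0.893 -0.002]
 [ 0.     0.002 -1.   ]] [-0.45419843 -0.2657972  -1.01560224]
shift mm [419.7 423.5 147.5] rotvec [ 0.673 -0.194  2.51 ] target tcp [ 0.465 -0.009  0.069]
shift mm [381.5 447.5  24.6] rotvec [ 0.673 -0.194  2.51 ] target tcp [ 0.42  -0.013  0.192]
shift mm [419.7 423.5 147.5] rotvec [ 0.147  0.51  -0.542] target tcp [ 0.465 -0.009  0.069]
shift mm [381.5 447.5  24.6] rotvec [ 0.147  0.51  -0.542] target tcp [ 0.42  -0.013  0.192]
```

Emit:
move_arm(series=[{"grip": 0, "xyz": [30, 35, 0], "angular": [0.015, 0.051, -0.054]}, {"grip": 0, "xyz": [60, 70, 0], "angular": [0.03, 0.102, -0.108]}, {"grip": 0, "xyz": [90, 105, 0], "angular": [0.044, 0.153, -0.163]}, {"grip": 0, "xyz": [120, 140, 0], "angular": [0.059, 0.204, -0.217]}, {"grip": 0, "xyz": [150, 175, 0], "angular": [0.074, 0.255, -0.271]}, {"grip": 0, "xyz": [180, 210, 0], "angular": [0.088, 0.306, -0.325]}, {"grip": 0, "xyz": [210, 245, 0], "angular": [0.103, 0.357, -0.379]}, {"grip": 0, "xyz": [240, 280, 0], "angular": [0.118, 0.408, -0.434]}, {"grip": 0, "xyz": [270, 315, 0], "angular": [0.132, 0.459, -0.488]}, {"grip": 0, "xyz": [300, 350, 0], "angular": [0.147, 0.51, -0.542]}])

```text
time_s: 1.1
tcp_pos: [0.3908, 0.1098, 0.2162]
ee_rot: [[0.861, 0.094, 0.5], [0.081, -0.996, 0.048], [0.502, -0.001, -0.865]]
wrist_force: [1.2, -0.1, -0.2]
gripper_width: 0.172
gripper_force: 0.0
```

Run:
```python
from h import *
p,R0,s=pose(); print(p,s['time_s'],s['gripper_width'])
R=tiltR(np.radians(30),-1)
go(fx([-.17,0,.17]),R);go(fx([-.12,0,.047]),R)
```

```text
[0.39075556 0.10980492 0.21619151] 1.1 0.17152252462424591
shift mm [  3.1 125.3  30. ] rotvec [-0.003 -0.003  0.004] target tcp [ 0.42  -0.013  0.192]
shift mm [-15.5 125.7 161.5] rotvec [-0.003 -0.003  0.004] target tcp [ 0.47  -0.009  0.069]
```

Emit:
move_arm(series=[{"grip": 0, "xyz": [1, 42, 10], "angular": [0, 0, 0]}, {"grip": 0, "xyz": [2, 84, 20], "angular": [0, 0, 0]}, {"grip": 0, "xyz": [3, 125, 30], "angular": [0, 0, 0]}, {"grip": 0, "xyz": [-2, 126, 70], "angular": [0, 0, 0]}, {"grip": 0, "xyz": [-7, 126, 110], "angular": [0, 0, 0]}, {"grip": 0, "xyz": [-12, 126, 140], "angular": [0, 0, 0]}, {"grip": 0, "xyz": [-15, 126, 161], "angular": [0, 0, 0]}, {"grip": 0, "xyz": [-15, 126, 161], "angular": [0, 0, 0]}])

```text
time_s: 1.9
tcp_pos: [0.4428, -0.007, 0.1503]
ee_rot: [[0.888, 0.09, 0.451], [0.08, -0.996, 0.042], [0.452, -0.001, -0.892]]
wrist_force: [0.7, -0.1, -0.7]
gripper_width: 0.001
gripper_force: 0.0
```

Run:
```python
from h import *
p,R0,s=pose(); print(p,s['time_s'],s['gripper_width'],s['wrist_force'])
R=tiltR(np.radians(30),-1)
for x in(-.09,-.03,-.023): go(fx([x,0,.047]),R)
c=cap('top'); save(cv2.resize(c['img'][100:250,170:370],(800,600),interpolation=cv2.INTER_CUBIC),'t1.png')
```

```text
[ 0.44275286 -0.00704943  0.15029077] 1.9 0.001477680010607301 [ 0.73287613 -0.13446101 -0.67377629]
shift mm [13.9  4.3 98.6] rotvec [-0.001  0.054  0.   ] target tcp [ 0.5   -0.006  0.069]
shift mm [ 67.4   4.3 125.7] rotvec [-0.001  0.054  0.   ] target tcp [ 0.56  -0.001  0.069]
shift mm [ 73.7   4.3 128.9] rotvec [-0.001  0.054  0.   ] target tcp [ 0.567 -0.     0.069]
```

View pics/t1.png

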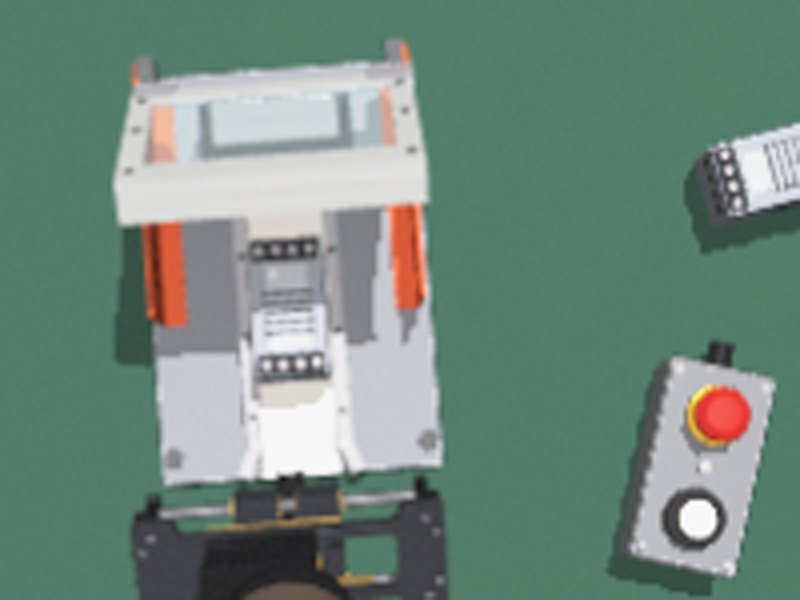

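The hand is over the channel mouth at px (290,500) and in line with the module, but short of the low pose. That looks like an arm joint limit, so I'll check.

Run:
```python
from h import *
p,R0,s=pose(); print(np.round(s['joints'],1))
for t in (12,20):
    R=tiltR(np.radians(t),-1)
    for x in (-.115,-.1): go(fx([x,0,.05]),R)
```

```text
[ 19.1  -4.3 -61.2  42.6  -9.2  35.3]
shift mm [ 0.6  4.4 85.5] rotvec [-0.001 -0.26   0.   ] target tcp [ 0.482 -0.008  0.074]
shift mm [14.   4.4 92.3] rotvec [-0.001 -0.26   0.   ] target tcp [ 0.497 -0.006  0.074]
shift mm [-2.8  4.4 84.9] rotvec [-0.001 -0.121  0.   ] target tcp [ 0.479 -0.008  0.073]
shift mm [10.6  4.4 91.7] rotvec [-0.001 -0.121  0.   ] target tcp [ 0.494 -0.007  0.073]
```

Emit:
move_arm(series=[{"grip": 0, "xyz": [0, 4, 0], "angular": [0, -0.1, 0]}, {"grip": 0, "xyz": [0, 4, 0], "angular": [0, -0.21, 0]}, {"grip": 0, "xyz": [0, 4, 0], "angular": [0, -0.21, 0]}])

```text
time_s: 2.25
tcp_pos: [0.4428, -0.0096, 0.151]
ee_rot: [[0.963, 0.092, 0.253], [0.088, -0.996, 0.027], [0.255, -0.004, -0.967]]
wrist_force: [0.3, -1.9, 0.8]
gripper_width: 0.005
gripper_force: 0.0
```

Run:
```python
from h import *
p,R0,s=pose(); print(np.round(s['joints'],1))
R=tiltR(np.radians(15),-1)
go(fx([-.105,0,.05]),R)
```

```text
[ 22.9   0.5 -42.5   7.7 -33.1  66.4]
shift mm [27.   2.1 86.5] rotvec [-0.005  0.004  0.001] target tcp [ 0.491 -0.007  0.074]
```

Emit:
move_arm(series=[{"grip": 0, "xyz": [13, 1, 30], "angular": [0, 0, 0]}, {"grip": 0, "xyz": [22, 2, 55], "angular": [0, 0, 0]}, {"grip": 0, "xyz": [27, 2, 75], "angular": [0, 0, 0]}, {"grip": 0, "xyz": [27, 2, 86], "angular": [0, 0, 0]}, {"grip": 0, "xyz": [27, 2, 86], "angular": [0, 0, 0]}])

```text
time_s: 2.75
tcp_pos: [0.4904, -0.009, 0.0726]
ee_rot: [[0.963, 0.09, 0.252], [0.087, -0.996, 0.023], [0.253, -0.0, -0.967]]
wrist_force: [-0.1, -0.2, 0.1]
gripper_width: 0.007
gripper_force: 0.0
```

Run:
```python
from h import *
p,R0,s=pose(); print(np.round(s['joints'],1),s['wrist_force'],p)
R=tiltR(np.radians(15),-1)
for x in (-.105,-.095,-.045,-.032):go(fx([x,0,.05]),R)
```

```text
[ 20.1  12.7 -44.3  11.5 -19.2  64.7] [-0.09724182 -0.24311187  0.13582302] [ 0.49039159 -0.00898492  0.07261626]
shift mm [ 1.1 -2.  -1.3] rotvec [-0.     0.006  0.   ] target tcp [ 0.491 -0.007  0.074]
shift mm [10.8 -2.   1.2] rotvec [-0.     0.006  0.   ] target tcp [ 0.501 -0.006  0.074]
shift mm [59.2 -2.  13.9] rotvec [-0.     0.006  0.   ] target tcp [ 0.551 -0.002  0.074]
shift mm [71.8 -2.  17.2] rotvec [-0.     0.006  0.   ] target tcp [ 0.564 -0.     0.074]
```

Emit:
move_arm(series=[{"grip": 0, "xyz": [8, -2, 1], "angular": [0, 0, 0]}, {"grip": 0, "xyz": [16, -2, 3], "angular": [0, 0, 0]}, {"grip": 0, "xyz": [24, -2, 5], "angular": [0, 0, 0]}, {"grip": 0, "xyz": [32, -2, 7], "angular": [0, 0, 0]}, {"grip": 0, "xyz": [40, -2, 9], "angular": [0, 0, 0]}, {"grip": 0, "xyz": [48, -2, 11], "angular": [0, 0, 0]}, {"grip": 0, "xyz": [54, -2, 13], "angular": [0, 0, 0]}, {"grip": 0, "xyz": [60, -2, 14], "angular": [0, 0, 0]}, {"grip": 0, "xyz": [60, -2, 14], "angular": [0, 0, 0]}])

```text
time_s: 3.65
tcp_pos: [0.5408, -0.0047, 0.0749]
ee_rot: [[0.969, 0.084, 0.233], [0.083, -0.996, 0.016], [0.233, 0.004, -0.972]]
wrist_force: [-40.9, 11.7, 43.5]
gripper_width: 0.007
gripper_force: 25.8
```

Emit:
move_arm(series=[{"grip": 0, "xyz": [4, 0, 1], "angular": [0, 0, 0]}, {"grip": 0, "xyz": [8, 0, 2], "angular": [0, 0, 0]}, {"grip": 0, "xyz": [8, 0, 2], "angular": [0, 0, 0]}])

```text
time_s: 3.95
tcp_pos: [0.5411, -0.0049, 0.0746]
ee_rot: [[0.972, 0.082, 0.219], [0.081, -0.997, 0.013], [0.22, 0.005, -0.976]]
wrist_force: [-67.1, 20.4, 69.1]
gripper_width: 0.003
gripper_force: 40.5
```

Blocked early with an upward force component. I'm backing off and looking.

Emit:
move_arm(series=[{"grip": 0, "xyz": [-8, 0, -4], "angular": [0, 0, 0]}, {"grip": 0, "xyz": [-14, 0, -6], "angular": [0, 0, 0]}, {"grip": 0, "xyz": [-14, 0, -6], "angular": [0, 0, 0]}])

```text
time_s: 4.25
tcp_pos: [0.5455, -0.0025, 0.0782]
ee_rot: [[0.963, 0.089, 0.255], [0.086, -0.996, 0.024], [0.256, -0.001, -0.967]]
wrist_force: [0.3, -0.2, -0.8]
gripper_width: 0.001
gripper_force: 0.0
```

Run:
```python
from h import *
p,R0,s=pose(); print(np.round(s['joints'],1),s['wrist_force'],p,s['moment'])
c=cap('top'); d=cap('scene'); 
a1=cv2.resize(c['img'][95:235,180:290],(440,560),interpolation=cv2.INTER_CUBIC)
a2=cv2.resize(d['img'][140:290,215:320],(360,514),interpolation=cv2.INTER_CUBIC)
o=np.zeros((560,800,3),np.uint8); o[:,:440]=a1; o[:514,440:]=a2; save(o,'t2.png')
```

```text
[ 18.6  16.8 -35.9   8.7 -23.1  68.9] [ 0.26683133 -0.18374933 -0.82893892] [ 0.54554232 -0.00248132  0.07820374] [-0.16924379  0.48653168 -0.02290498]
```

View pics/t2.png

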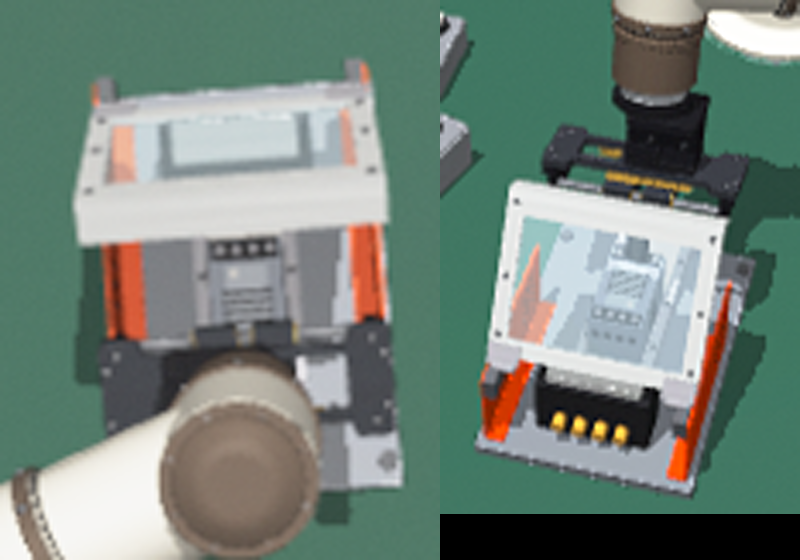

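Run:
```python
from h import *
c=cap('top'); d=cap('scene')
f=lambda P:((np.atleast_2d(P)-F)@np.c_[X,Y,Z]).round(4)
print('far terminal row before',f(onz(c,[(241.2-.4,162.5-.4)],.08)),'now',f(onz(c,[(241.25-.4,157-.4)],.08)), 'scene now',f(onz(d,[(266,232.7)],.08)))
p,R0,s=pose(); tip=p+.025*R0[:,2]; print('tip fixture',f(tip))
L=tip+R0[:,0]*.0095; print('lead',f(L))
print('tip px top/scene',proj(c,tip),proj(d,tip))
t=np.array([.4428,-.007,.1503])+.025*np.array([.451,.042,-.892]); print('t1 tip px (seen ~242.5,222)',proj(c,t))
s_=d['img'][175:265,245:305]; t_=c['img'][145:205,215:275]
o=np.zeros((600,800,3),np.uint8); o[:540,:360]=cv2.resize(s_,(360,540),interpolation=cv2.INTER_CUBIC); o[:420,380:]=cv2.resize(t_,(420,420),interpolation=cv2.INTER_CUBIC); save(o,'t3.png')
```

```text
far terminal row before [[ 0.0064 -0.0008  0.08  ]] now [[ 0.0222 -0.0021  0.08  ]] scene now [[ 0.0258 -0.0009  0.08  ]]
tip fixture [[-0.0495 -0.0007  0.0532]]
lead [[-0.0404 -0.0007  0.0557]]
tip px top/scene [[242.54915176 182.31571428]] [[271.40377534 222.11176057]]
t1 tip px (seen ~242.5,222) [[242.37363772 215.92918695]]
```

View pics/t3.png

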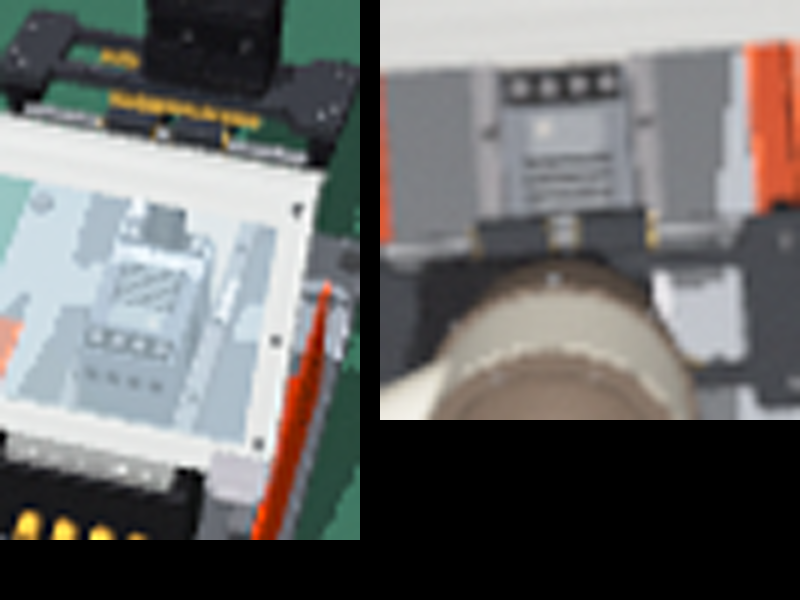

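Run:
```python
from h import *
d=cap('scene'); c=cap('top')
g=lambda P:[((proj(d,fx(q))[0]-[245,175])*6).round(0).tolist() for q in P]
h=lambda P:[((proj(c,fx(q))[0]-[215,145])*7+[380,0]).round(0).tolist() for q in P]
for xn in(-.067,-.041): 
    P=[(xn,0,.08),(xn+.1,0,.08),(xn+.1,0,.018)]; print(xn,g(P),h(P))
p,R0,s=pose(); tip=p+.025*R0[:,2]
for k in (0,.02,.04,.06): print(k,((proj(d,tip-k*R0[:,2]+.0095*R0[:,0])[0]-[245,175])*6).round(), ((proj(c,tip-k*R0[:,2]+.0095*R0[:,0])[0]-[215,145])*7+[380,0]).round())
```

```text
-0.067 [[168.0, 229.0], [124.0, 356.0], [123.0, 430.0]] [[572.0, 298.0], [554.0, 56.0], [560.0, 78.0]]
-0.041 [[157.0, 261.0], [112.0, 391.0], [111.0, 465.0]] [[567.0, 235.0], [549.0, -7.0], [556.0, 18.0]]
0 [155. 291.] [571. 240.]
0.02 [158. 261.] [570. 248.]
0.04 [160. 231.] [569. 256.]
0.06 [163. 201.] [568. 264.]
```

The finger ends inside the module's near-terminal zone at about (165,247) in the scene crop. That doesn't match the module position from the top view, so I'll withdraw along the tool axis and measure unobstructed.

Emit:
move_arm(series=[{"grip": 0, "xyz": [-6, 0, -20], "angular": [0, 0, 0]}, {"grip": 0, "xyz": [-30, 0, -50], "angular": [0, 0, 0]}, {"grip": 0, "xyz": [-60, 0, -80], "angular": [0, 0, 0]}, {"grip": 0, "xyz": [-90, 0, -90], "angular": [0, 0, 0]}, {"grip": 0, "xyz": [-120, 0, -90], "angular": [0, 0, 0]}, {"grip": 0, "xyz": [-120, 0, -90], "angular": [0, 0, 0]}])

```text
time_s: 5.15
tcp_pos: [0.4026, -0.0165, 0.1326]
ee_rot: [[0.964, 0.088, 0.251], [0.085, -0.996, 0.022], [0.252, -0.0, -0.968]]
wrist_force: [-0.6, -0.5, 0.5]
gripper_width: 0.006
gripper_force: 0.0
```

Run:
```python
from h import *
c=cap('top'); d=cap('scene'); p,R0,s=pose(); print(p,s['wrist_force'])
t_=c['img'][140:220,205:275]; s_=d['img'][175:265,245:305]
tip=p+.025*R0[:,2]
for k in (-.0095,0,.0095): print('tip lead',k,(proj(c,tip+k*R0[:,0])[0]-[205,140])*6.5)
o=np.zeros((600,800,3),np.uint8); o[:520,:455]=cv2.resize(t_,(455,520),interpolation=cv2.INTER_CUBIC); o[:500,460:793]=cv2.resize(s_,(333,500),interpolation=cv2.INTER_CUBIC); save(o,'t4.png')
```

```text
[ 0.40728427 -0.01482844  0.13440876] [0.82709144 0.83482008 0.5238863 ]
tip lead -0.0095 [264.2560635  610.57109038]
tip lead 0 [262.48373396 589.19107734]
tip lead 0.0095 [260.70622639 567.737957  ]
```

View pics/t4.png

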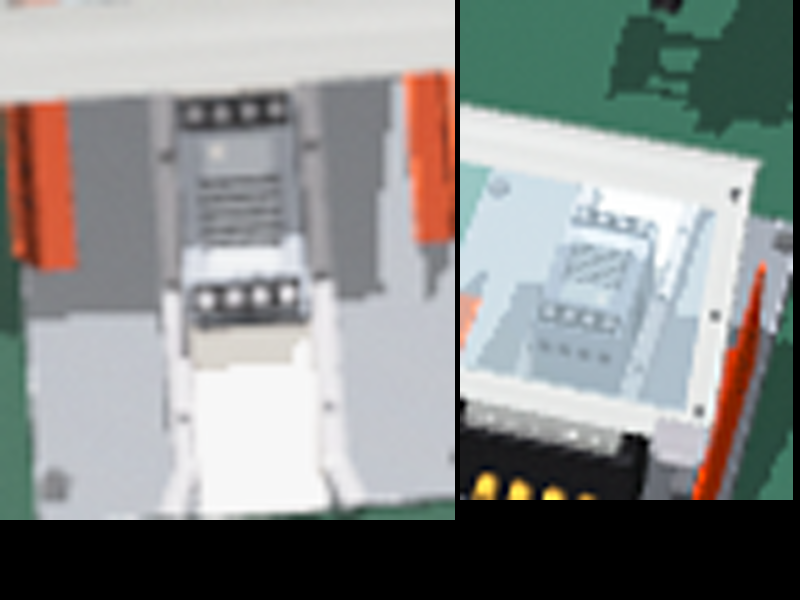

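The module's near top edge is at crop (248,322), about x=-0.071, so it moved only about 14 mm and hasn't tipped. My assumed fingertip position disagrees by centimetres, so I'll check the tip against both views with predicted markers drawn in.

Run:
```python
from h import *
c=cap('top'); d=cap('scene'); p,R0,s=pose(); print(p,np.round(s['joints'],1))
def crop(c,w,h,S):
    t=proj(c,p)[0]; x0,y0=int(t[0]-w/2),int(t[1]-h/2)
    o=cv2.resize(c['img'][y0:y0+h,x0:x0+w],(w*S,h*S),interpolation=cv2.INTER_CUBIC)
    for k,col in((0,(255,0,0)),(.025,(255,255,0))):
        for e in(-.0095,.0095):
            q=(proj(c,p+k*R0[:,2]+e*R0[:,0])[0]+.5-[x0,y0])*S; cv2.circle(o,tuple(int(v) for v in q),3,col,-1)
    print(x0,y0); return o
a=crop(c,66,90,6); b=crop(d,66,90,6)
save(np.hstack([a,b]),'t5.png')
```

```text
[ 0.40844537 -0.01444484  0.13458334] [ 24.8  -2.  -48.8  10.  -29.5  62.2]
212 187
248 132
```

View pics/t5.png

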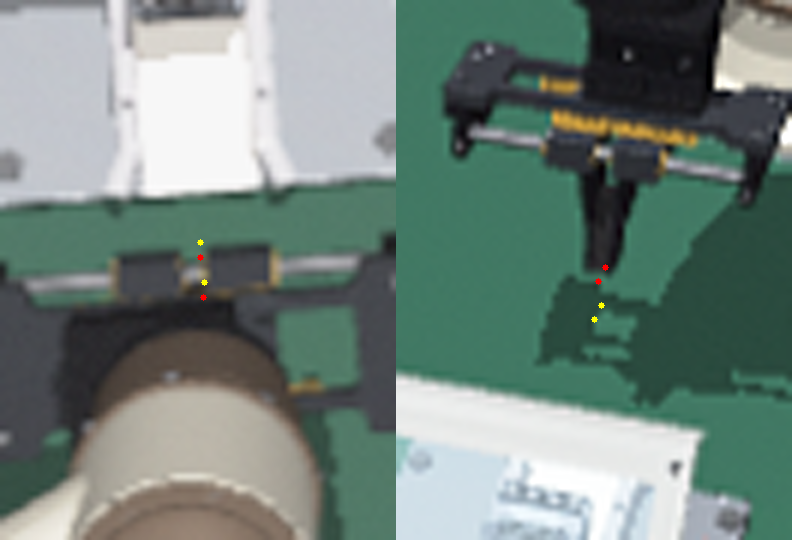

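Run:
```python
from h import *
c=cap('top'); d=cap('scene'); p,R0,s=pose()
def tri(a,b):
    o1,d1=ray(c,[a]);o2,d2=ray(d,[b]); k=np.linalg.lstsq(np.c_[d1[0],-d2[0]],o2-o1,rcond=None)[0]
    P=o1+k[0]*d1[0];Q=o2+k[1]*d2[0]; return (P+Q)/2,np.linalg.norm(P-Q)
P,e=tri((244-.5,232.3-.5),(282.8-.5,157-.5)); print('carriage mid',P,e,'tool coords mm',(P-p)@R0*1000)
# tip: ray from scene onto plane through tool axis (perp to tool x)
o,v=ray(d,[(282.3-.5,177-.5)]); n=R0[:,0]; T=o+v[0]*(((p+.0095*n-o)@n)/(v[0]@n)); print('tip tool mm',(T-p)@R0*1000)
print('base ring',onz(c,[(240.6,366)],.0))
# first pictures: start hand. joints/tcp
im=c['img']; 
b=c['img'][330:384,190:300]; g=cv2.cvtColor(b,cv2.COLOR_RGB2HSV); m=(g[...,1]<60)&(g[...,2]>150)
ct=max(cv2.findContours(m.astype(np.uint8),0,2)[0],key=cv2.contourArea).reshape(-1,2); print('base white extents px',ct.min(0)+[190,330],ct.max(0)+[190,330])
print('proj base', proj(c,[[.1,0,0],[0,.1,0],[0,-.1,0]]))
```

```text
carriage mid [ 0.41388969 -0.01397602  0.23269341] 0.0012523428725982738 tool coords mm [ 30.66091238  -0.14889178 -93.68819596]
tip tool mm [ 9.5        -1.13402311 -7.99937324]
base ring [[ 0.00445354 -0.00242562  0.        ]]
base white extents px [207 331] [276 380]
proj base [[240.24060036 334.23891763]
 [206.54077425 366.73497334]
 [273.08834671 368.00377506]]
```

Run:
```python
from h import *
d=dict(np.load('scene0.npz')); p=np.array([.28046,.55792,.21527]); R0=np.array([[.893,-.449,-.001],[-.449,-.893,-.002],[0,.002,-1]])
o=cv2.resize(d['img'][110:200,422:512],(540,540),interpolation=cv2.INTER_CUBIC)
for y in(-.0435,.0435):
    for z,col in((0,(255,0,0)),(.025,(255,255,0))):
        for e in(-.0095,.0095):
            q=(proj(d,p+z*R0[:,2]+e*R0[:,0]+y*R0[:,1])[0]+.5-[422,110])*6; cv2.circle(o,tuple(int(v) for v in q),3,col,-1)
save(o,'t6.png')
```

```text
(no output)
```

View pics/t6.png

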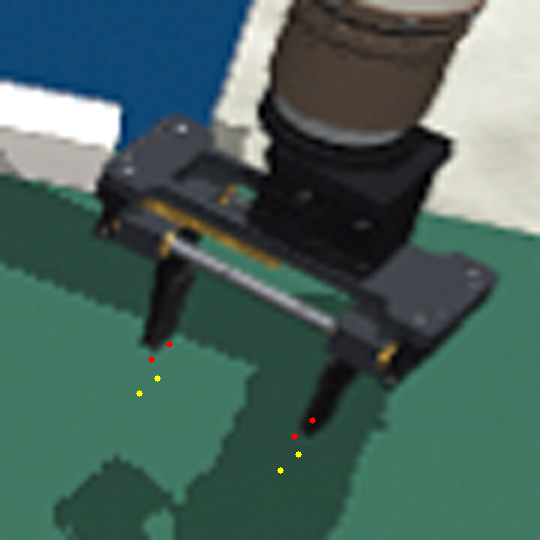

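In both views the fingertips are drawn at about the reported TCP (red dots), not 25 mm ahead of it (yellow). So my push ran at z≈0.077 and rode over the module's top edge. The module is now at x≈-0.071 and not tipped. I'll go lower, with the TCP at z≈0.048, where the tip is between the strip and the module top whichever offset holds.

```bash
cat >> h.py <<'E'
def gt(tcp,R):
    p,R0,s=pose(); print('shift mm',((tcp-p)@R0*1000).round(1),'rot',Ro.from_matrix(R0.T@R).as_rotvec().round(3))
E
python3 - <<'E'
from h import *
R=tiltR(np.radians(14),-1); p,_,s=pose(); print(p,s['wrist_force'])
gt(fx([-.115,0,.12]),R); gt(fx([-.105,0,.048]),R)
E
```

```text
[ 0.4082656  -0.01456257  0.13427787] [0.24095539 0.41956279 0.00481612]
shift mm [73.2 -0.3 34.2] rot [-0.    -0.015 -0.001]
shift mm [ 64.5  -0.3 106.3] rot [-0.    -0.015 -0.001]
```

Emit:
move_arm(series=[{"grip": 0, "xyz": [37, 0, 17], "angular": [0, -0.015, 0]}, {"grip": 0, "xyz": [73, 0, 34], "angular": [0, -0.015, 0]}, {"grip": 0, "xyz": [70, 0, 60], "angular": [0, -0.015, 0]}, {"grip": 0, "xyz": [67, 0, 85], "angular": [0, -0.015, 0]}, {"grip": 0, "xyz": [64, 0, 98], "angular": [0, -0.015, 0]}, {"grip": 0, "xyz": [64, 0, 106], "angular": [0, -0.015, 0]}, {"grip": 0, "xyz": [64, 0, 106], "angular": [0, -0.015, 0]}, {"grip": 0, "xyz": [64, 0, 106], "angular": [0, -0.015, 0]}])

```text
time_s: 6.25
tcp_pos: [0.4965, -0.0068, 0.0484]
ee_rot: [[0.966, 0.089, 0.241], [0.086, -0.996, 0.022], [0.242, -0.001, -0.97]]
wrist_force: [0.1, -0.9, -0.4]
gripper_width: 0.005
gripper_force: 0.0
```

Run:
```python
from h import *
R=tiltR(np.radians(14),-1); p,_,s=pose(); print(p,s['wrist_force'],np.round(s['joints'],1))
gt(fx([-.080,0,.048]),R); gt(fx([-.06,0,.048]),R); gt(fx([-.033,0,.048]),R)
```

```text
[ 0.49649337 -0.00676017  0.04837911] [ 0.13583149 -0.92292717 -0.3789328 ] [ 19.8  16.  -45.   12.9 -15.8  63.2]
shift mm [25.1 -0.4  6.7] rot [-0.    -0.    -0.001]
shift mm [44.5 -0.4 11.5] rot [-0.    -0.    -0.001]
shift mm [70.7 -0.4 18. ] rot [-0.    -0.    -0.001]
```

Emit:
move_arm(series=[{"grip": 0, "xyz": [10, 0, 2], "angular": [0, 0, 0]}, {"grip": 0, "xyz": [18, 0, 5], "angular": [0, 0, 0]}, {"grip": 0, "xyz": [24, 0, 6], "angular": [0, 0, 0]}, {"grip": 0, "xyz": [30, 0, 8], "angular": [0, 0, 0]}, {"grip": 0, "xyz": [36, 0, 9], "angular": [0, 0, 0]}, {"grip": 0, "xyz": [42, 0, 11], "angular": [0, 0, 0]}])

```text
time_s: 6.85
tcp_pos: [0.5357, -0.0042, 0.0465]
ee_rot: [[0.968, 0.087, 0.233], [0.085, -0.996, 0.02], [0.234, 0.001, -0.972]]
wrist_force: [-8.5, 0.9, 7.1]
gripper_width: 0.003
gripper_force: 4.3
```

Emit:
move_arm(series=[{"grip": 0, "xyz": [5, 0, 0], "angular": [0, 0, 0]}, {"grip": 0, "xyz": [10, 0, 1], "angular": [0, 0, 0]}, {"grip": 0, "xyz": [10, 0, 1], "angular": [0, 0, 0]}])

```text
time_s: 7.15
tcp_pos: [0.5498, -0.0021, 0.0489]
ee_rot: [[0.967, 0.089, 0.241], [0.086, -0.996, 0.022], [0.242, -0.001, -0.97]]
wrist_force: [-1.1, -0.6, 0.7]
gripper_width: 0.002
gripper_force: 0.4
```

Run:
```python
from h import *
R=tiltR(np.radians(14),-1); p,_,s=pose(); print(p,s['wrist_force'],((p-F)@np.c_[X,Y,Z]).round(4))
gt(fx([-.033,0,.048]),R)
d=cap('scene'); s_=d['img'][170:265,235:315]
save(cv2.resize(s_,None,fx=6,fy=6,interpolation=cv2.INTER_CUBIC),'t7.png')
for xn in (-.072,-.05,-.023): print(xn,[((proj(d,fx(q))[0]+.5-[235,170])*6).round().tolist() for q in ((xn,0,.08),(xn+.1,0,.08))])
```

```text
[ 0.54976319 -0.00205315  0.04893905] [-1.10638645 -0.55189804  0.72259395] [-0.0525 -0.0004  0.0489]
shift mm [18.7 -0.5  5.6] rot [-0.     0.    -0.001]
-0.072 [[233.0, 256.0], [190.0, 382.0]]
-0.05 [[224.0, 283.0], [180.0, 412.0]]
-0.023 [[212.0, 317.0], [167.0, 448.0]]
```

View pics/t7.png

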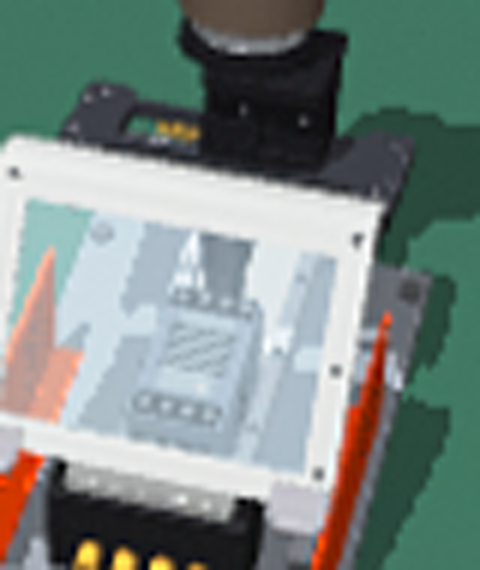

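The finger (230,265) is now behind the module's near face and the module is moving, with its far edge at about (180,420), so near end ≈ -0.043. That confirms tip ≈ reported TCP. About 20 mm remains.

Emit:
move_arm(series=[{"grip": 0, "xyz": [4, 0, 1], "angular": [0, 0, 0]}, {"grip": 0, "xyz": [8, 0, 2], "angular": [0, 0, 0]}, {"grip": 0, "xyz": [12, 0, 3], "angular": [0, 0, 0]}, {"grip": 0, "xyz": [16, 0, 4], "angular": [0, 0, 0]}, {"grip": 0, "xyz": [18, 0, 5], "angular": [0, 0, 0]}])

```text
time_s: 7.7
tcp_pos: [0.5666, -0.001, 0.0484]
ee_rot: [[0.967, 0.088, 0.238], [0.086, -0.996, 0.021], [0.239, -0.0, -0.971]]
wrist_force: [-6.3, -1.2, 4.5]
gripper_width: 0.006
gripper_force: 3.2
```

Emit:
move_arm(series=[{"grip": 0, "xyz": [3, 0, 1], "angular": [0, 0, 0]}, {"grip": 0, "xyz": [5, 0, 1], "angular": [0, 0, 0]}, {"grip": 0, "xyz": [5, 0, 1], "angular": [0, 0, 0]}])

```text
time_s: 8.0
tcp_pos: [0.5688, -0.0012, 0.0477]
ee_rot: [[0.969, 0.087, 0.233], [0.085, -0.996, 0.02], [0.234, 0.001, -0.972]]
wrist_force: [-11.7, 0.6, 8.2]
gripper_width: 0.009
gripper_force: 5.7
```

Emit:
move_arm(series=[{"grip": 0, "xyz": [4, 0, 1], "angular": [0, 0, 0]}, {"grip": 0, "xyz": [8, 0, 1], "angular": [0, 0, 0]}, {"grip": 0, "xyz": [8, 0, 1], "angular": [0, 0, 0]}, {"grip": 0, "xyz": [8, 0, 1], "angular": [0, 0, 0]}])

```text
time_s: 8.4
tcp_pos: [0.5692, -0.0019, 0.0467]
ee_rot: [[0.972, 0.085, 0.219], [0.084, -0.996, 0.016], [0.219, 0.003, -0.976]]
wrist_force: [-27.8, 6.4, 20.9]
gripper_width: 0.004
gripper_force: 14.0
```

Force climbs with no motion: home. Now I'll retreat, then look.

Emit:
move_arm(series=[{"grip": 0, "xyz": [-10, 0, -2], "angular": [0, 0, 0]}, {"grip": 0, "xyz": [-25, 0, -6], "angular": [0, 0, 0]}, {"grip": 0, "xyz": [-50, 0, -15], "angular": [0, 0, 0]}, {"grip": 0, "xyz": [-80, 0, -40], "angular": [0, 0, 0]}, {"grip": 0, "xyz": [-100, 0, -80], "angular": [0, 0, 0]}, {"grip": 0, "xyz": [-100, 0, -125], "angular": [0, 0, 0]}, {"grip": 0, "xyz": [-100, 0, -165], "angular": [0, 0, 0]}, {"grip": 0, "xyz": [-100, 0, -200], "angular": [0, 0, 0]}, {"grip": 0, "xyz": [-100, 0, -200], "angular": [0, 0, 0]}])

```text
time_s: 9.3
tcp_pos: [0.4393, -0.0111, 0.2262]
ee_rot: [[0.963, 0.091, 0.255], [0.087, -0.996, 0.027], [0.256, -0.004, -0.967]]
wrist_force: [-0.2, -0.4, 0.3]
gripper_width: 0.003
gripper_force: 0.0
```

Run:
```python
from h import *
c=cap('top'); d=cap('scene'); p,R0,s=pose(); print(p,s['wrist_force'],np.round(s['joints'],1))
# near white-strip/module boundary: grayscale profile along mid-channel in top view
g=cv2.cvtColor(c['img'],cv2.COLOR_RGB2GRAY).astype(int)
for xx in np.arange(-.08,.03,.004):
    q=[proj(c,fx((xx,y,.08)))[0].round().astype(int) for y in np.linspace(-.02,.02,9)]
    print(round(xx,3),[int(g[v,u]) for u,v in q])
# guard free edge in both views
def tri(a,b):
    o1,d1=ray(c,[a]);o2,d2=ray(d,[b]); k=np.linalg.lstsq(np.c_[d1[0],-d2[0]],o2-o1,rcond=None)[0]
    return (o1+k[0]*d1[0]+o2+k[1]*d2[0])/2
```

```text
[ 0.4366814  -0.01188749  0.22088323] [ 0.197169    0.15531448 -0.19489376] [ 23.1  -4.9 -35.3   5.9 -46.2  68.5]
-0.08 [246, 246, 246, 246, 246, 246, 246, 246, 246]
-0.076 [246, 246, 246, 246, 246, 246, 246, 246, 246]
-0.072 [246, 246, 246, 246, 246, 246, 246, 246, 246]
-0.068 [246, 246, 246, 246, 246, 246, 246, 246, 246]
-0.064 [246, 246, 246, 242, 246, 246, 246, 246, 246]
-0.06 [242, 242, 242, 211, 210, 211, 211, 242, 242]
-0.056 [211, 210, 209, 210, 209, 211, 210, 211, 211]
-0.052 [211, 210, 210, 210, 210, 211, 210, 210, 210]
-0.048 [210, 210, 210, 210, 210, 210, 211, 210, 211]
-0.044 [211, 211, 211, 211, 211, 210, 211, 211, 211]
-0.04 [211, 211, 211, 211, 212, 211, 211, 211, 210]
-0.036 [210, 211, 210, 211, 210, 211, 211, 211, 211]
-0.032 [181, 177, 174, 171, 160, 197, 185, 185, 184]
-0.028 [69, 91, 83, 66, 70, 61, 70, 58, 134]
-0.024 [68, 74, 79, 79, 80, 77, 75, 70, 70]
-0.02 [72, 53, 66, 85, 58, 102, 75, 76, 69]
-0.016 [145, 80, 86, 126, 72, 142, 97, 125, 122]
-0.012 [106, 63, 78, 79, 57, 122, 90, 108, 90]
-0.008 [84, 90, 106, 105, 109, 110, 127, 77, 84]
-0.004 [146, 156, 167, 151, 158, 155, 161, 155, 147]
0.0 [146, 163, 171, 171, 172, 171, 171, 148, 146]
0.004 [141, 160, 171, 166, 159, 156, 150, 135, 142]
0.008 [124, 116, 127, 131, 131, 122, 111, 125, 140]
0.012 [137, 137, 149, 140, 139, 136, 141, 132, 147]
0.016 [134, 141, 117, 111, 127, 124, 131, 129, 146]
0.02 [131, 138, 132, 125, 110, 148, 144, 130, 147]
0.024 [129, 124, 133, 137, 142, 142, 140, 135, 145]
0.028 [129, 115, 122, 137, 135, 132, 118, 117, 146]
```

The near end is at about -0.024 after allowing for the visible face, so the module is home. The hand geometry matches the spec (tip to body ≈70 mm), so only the reported pose is shifted along the tool axis: tip ≈ reported TCP. Next, the guard.

Run:
```python
from h import *
R=tiltR(0,-1); p,_,s=pose(); print(p)
gt(fx([-.07,0,.30]),R); gt(fx([.045,0,.29]),R)
```

```text
[ 0.4366814  -0.01188749  0.22088323]
shift mm [112.5  -0.3 -53.1] rot [-0.002 -0.248 -0.001]
shift mm [221.5  -0.4 -15.2] rot [-0.002 -0.248 -0.001]
```

Emit:
move_arm(series=[{"grip": 0, "xyz": [20, 0, -40], "angular": [0, -0.1, 0]}, {"grip": 0, "xyz": [60, 0, -60], "angular": [0, -0.2, 0]}, {"grip": 0, "xyz": [100, 0, -58], "angular": [0, -0.248, 0]}, {"grip": 0, "xyz": [140, 0, -45], "angular": [0, -0.248, 0]}, {"grip": 0, "xyz": [180, 0, -30], "angular": [0, -0.248, 0]}, {"grip": 0, "xyz": [221, 0, -15], "angular": [0, -0.248, 0]}, {"grip": 0, "xyz": [221, 0, -15], "angular": [0, -0.248, 0]}, {"grip": 0, "xyz": [221, 0, -15], "angular": [0, -0.248, 0]}])

```text
time_s: 10.2
tcp_pos: [0.6462, 0.0062, 0.2831]
ee_rot: [[0.996, 0.088, -0.011], [0.088, -0.996, -0.001], [-0.011, 0.0, -1.0]]
wrist_force: [0.1, 0.1, -0.1]
gripper_width: 0.003
gripper_force: 0.0
```

Run:
```python
from h import *
R=tiltR(0,-1); p,_,s=pose(); print(p,s['wrist_force'])
for q in ((.04,0,.24),(.038,0,.218),(.010,0,.189),(-.008,0,.163),(-.019,0,.1335),(-.024,0,.112),(-.024,0,.103)): gt(fx(q),R)
```

```text
[0.64620104 0.00624801 0.28310044] [ 0.12864327  0.13319241 -0.13282983]
shift mm [-3.8 -0.8 43.1] rot [ 0.     0.011 -0.001]
shift mm [-5.6 -0.8 65.2] rot [ 0.     0.011 -0.001]
shift mm [-33.3  -0.8  94.5] rot [ 0.     0.011 -0.001]
shift mm [-51.   -0.8 120.7] rot [ 0.     0.011 -0.001]
shift mm [-61.7  -0.8 150.3] rot [ 0.     0.011 -0.001]
shift mm [-66.4  -0.8 171.8] rot [ 0.     0.011 -0.001]
shift mm [-66.3  -0.8 180.8] rot [ 0.     0.011 -0.001]
```

Emit:
move_arm(series=[{"grip": 0, "xyz": [-4, -1, 25], "angular": [0, 0.01, 0]}, {"grip": 0, "xyz": [-4, -1, 45], "angular": [0, 0.01, 0]}, {"grip": 0, "xyz": [-5, -1, 58], "angular": [0, 0.01, 0]}, {"grip": 0, "xyz": [-6, -1, 66], "angular": [0, 0.01, 0]}, {"grip": 0, "xyz": [-14, -1, 74], "angular": [0, 0.01, 0]}, {"grip": 0, "xyz": [-23, -1, 84], "angular": [0, 0.01, 0]}, {"grip": 0, "xyz": [-33, -1, 95], "angular": [0, 0.01, 0]}])

```text
time_s: 10.9
tcp_pos: [0.6113, 0.0042, 0.1973]
ee_rot: [[0.996, 0.09, 0.011], [0.09, -0.996, 0.002], [0.012, -0.0, -1.0]]
wrist_force: [0.3, -0.4, 1.7]
gripper_width: 0.007
gripper_force: 0.9
```

Emit:
move_arm(series=[{"grip": 0, "xyz": [-9, 0, 12], "angular": [0, 0, 0]}, {"grip": 0, "xyz": [-18, 0, 25], "angular": [0, 0, 0]}, {"grip": 0, "xyz": [-23, 0, 36], "angular": [0, 0, 0]}, {"grip": 0, "xyz": [-28, 0, 48], "angular": [0, 0, 0]}, {"grip": 0, "xyz": [-31, 0, 59], "angular": [0, 0, 0]}, {"grip": 0, "xyz": [-33, 0, 70], "angular": [0, 0, 0]}, {"grip": 0, "xyz": [-33, 0, 77], "angular": [0, 0, 0]}])

```text
time_s: 11.6
tcp_pos: [0.5792, 0.0014, 0.1143]
ee_rot: [[0.996, 0.089, 0.004], [0.089, -0.996, 0.001], [0.004, -0.0, -1.0]]
wrist_force: [-1.4, 0.9, 1.8]
gripper_width: 0.006
gripper_force: 0.6
```

Emit:
move_arm(series=[{"grip": 0, "xyz": [0, 0, 4], "angular": [0, 0, 0]}, {"grip": 0, "xyz": [0, 0, 8], "angular": [0, 0, 0]}, {"grip": 0, "xyz": [0, 0, 8], "angular": [0, 0, 0]}])

```text
time_s: 11.9
tcp_pos: [0.5803, 0.0016, 0.1068]
ee_rot: [[0.996, 0.089, 0.005], [0.089, -0.996, 0.001], [0.005, -0.001, -1.0]]
wrist_force: [-0.1, 0.0, -0.4]
gripper_width: 0.009
gripper_force: 0.0
```

Emit:
move_arm(series=[{"grip": 0, "xyz": [0, 0, 4], "angular": [0, 0, 0]}, {"grip": 0, "xyz": [0, 0, 8], "angular": [0, 0, 0]}, {"grip": 0, "xyz": [0, 0, 8], "angular": [0, 0, 0]}, {"grip": 0, "xyz": [0, 0, 8], "angular": [0, 0, 0]}])

```text
time_s: 12.3
tcp_pos: [0.5801, 0.0016, 0.0992]
ee_rot: [[0.996, 0.089, 0.005], [0.089, -0.996, 0.001], [0.005, -0.001, -1.0]]
wrist_force: [0.5, -0.2, -0.7]
gripper_width: 0.006
gripper_force: 0.0
```

Emit:
move_arm(series=[{"grip": 0, "xyz": [0, 0, 3], "angular": [0, 0, 0]}, {"grip": 0, "xyz": [0, 0, 6], "angular": [0, 0, 0]}, {"grip": 0, "xyz": [0, 0, 6], "angular": [0, 0, 0]}])

```text
time_s: 12.6
tcp_pos: [0.5805, 0.0016, 0.097]
ee_rot: [[0.996, 0.09, 0.007], [0.09, -0.996, 0.0], [0.007, 0.0, -1.0]]
wrist_force: [-6.6, 2.2, 17.3]
gripper_width: 0.009
gripper_force: 8.6
```

Run:
```python
from h import *
p,R0,s=pose(); print(p,s['wrist_force'],((p-F)@np.c_[X,Y,Z]).round(4))
c=cap('top');d=cap('scene')
a=cv2.resize(c['img'][105:225,190:290],(400,480),interpolation=cv2.INTER_CUBIC); b=cv2.resize(d['img'][160:290,215:315],(370,480),interpolation=cv2.INTER_CUBIC)
save(np.hstack([a,b]),'t8.png')
print([((proj(d,fx(q))[0]+.5-[215,160])*3.7).round().tolist() for q in ((-.035,.098,.103),(-.035,-.098,.103),(-.024,0,.103))])
```

```text
[0.58054638 0.00160987 0.0969979 ] [-6.63123961  2.18493037 17.30845724] [-0.0215  0.0004  0.097 ]
[[315.0, 226.0], [104.0, 185.0], [206.0, 214.0]]
```

View pics/t8.png

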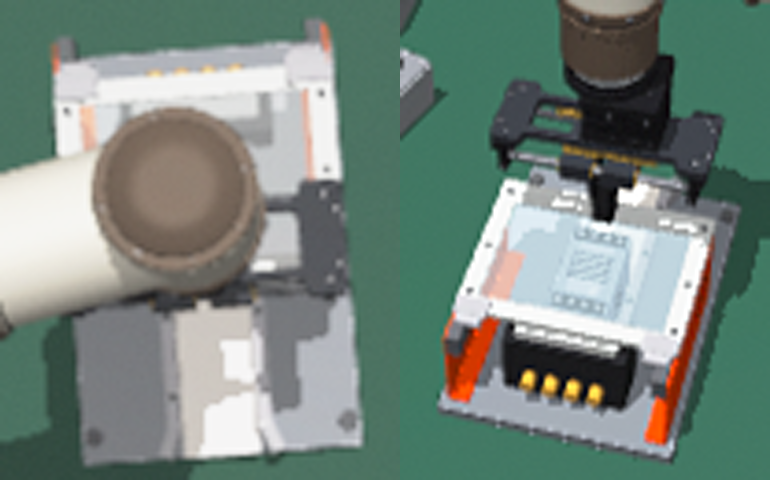

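The guard is shut: level on the cheeks, finger on its front bar at (600,210) and the module visible home beneath. Contact came at TCP z≈0.0975 for the 0.103 surface, so the tip is about 5.5 mm above the reported TCP. Next I'll go to the start button.

Emit:
move_arm(series=[{"grip": 0, "xyz": [0, 0, -20], "angular": [0, 0, 0]}, {"grip": 0, "xyz": [0, 0, -60], "angular": [0, 0, 0]}, {"grip": 0, "xyz": [0, 0, -90], "angular": [0, 0, 0]}, {"grip": 0, "xyz": [0, 0, -90], "angular": [0, 0, 0]}])

```text
time_s: 13.1
tcp_pos: [0.5827, 0.0019, 0.1886]
ee_rot: [[0.996, 0.09, 0.016], [0.09, -0.996, 0.003], [0.016, -0.001, -1.0]]
wrist_force: [-0.7, 1.2, -0.6]
gripper_width: 0.005
gripper_force: 0.0
```

Run:
```python
from h import *
p,R0,s=pose(); print(p,s['wrist_force'])
c=cap('top'); d=cap('scene')
for n,cam in(('top',c),('scene',d)):
    h=cv2.cvtColor(cam['img'],cv2.COLOR_RGB2HSV); m=((h[...,1]<30)&(h[...,2]>215)).astype(np.uint8)
    q=proj(cam,[.4212,-.2945,.075])[0]; k,l,st,ce=cv2.connectedComponentsWithStats(m)
    i=min(range(1,k),key=lambda i:np.hypot(*(ce[i]-q))); print(n,q,ce[i],st[i,4],onz(cam,ce[i],.075)[0].round(4))
R=tiltR(0,-1)
gt(np.array([.421,-.2945,.18]),R); gt(np.array([.421,-.2945,.09]),R)
```

```text
[0.58272731 0.00189491 0.18864075] [-0.66234914  1.1655062  -0.55230388]
top [344.00554969 228.98548578] [344.06060606 229.15151515] 66 [ 0.4207 -0.2947  0.075 ]
scene [208.87111475 174.26931105] [208.70588235 173.5       ] 34 [ 0.4174 -0.2969  0.075 ]
shift mm [-184.3  280.9    2.1] rot [-0.001 -0.007 -0.001]
shift mm [-184.9  281.1   92.1] rot [-0.001 -0.007 -0.001]
```

Both views agree on the button at about (0.420, -0.295).

Emit:
move_arm(series=[{"grip": 0, "xyz": [-26, 40, 2], "angular": [0, 0, 0]}, {"grip": 0, "xyz": [-52, 80, 2], "angular": [0, 0, 0]}, {"grip": 0, "xyz": [-79, 120, 2], "angular": [0, 0, 0]}, {"grip": 0, "xyz": [-105, 160, 2], "angular": [0, 0, 0]}, {"grip": 0, "xyz": [-131, 200, 2], "angular": [0, 0, 0]}, {"grip": 0, "xyz": [-158, 240, 2], "angular": [0, 0, 0]}, {"grip": 0, "xyz": [-185, 281, 2], "angular": [0, 0, 0]}, {"grip": 0, "xyz": [-185, 281, 40], "angular": [0, 0, 0]}, {"grip": 0, "xyz": [-185, 281, 80], "angular": [0, 0, 0]}, {"grip": 0, "xyz": [-185, 281, 80], "angular": [0, 0, 0]}])

```text
time_s: 14.2
tcp_pos: [0.4153, -0.2932, 0.0961]
ee_rot: [[0.996, 0.086, -0.008], [0.086, -0.996, 0.007], [-0.008, -0.008, -1.0]]
wrist_force: [-1.2, 0.7, -0.5]
gripper_width: 0.006
gripper_force: 0.0
```

Run:
```python
from h import *
p,R0,s=pose(); print(p,s['wrist_force'],R0.round(3))
R=tiltR(0,-1)
gt(np.array([.4205,-.295,.0695]),R); gt(np.array([.4205,-.295,.0635]),R)
```

```text
[ 0.41529898 -0.29316887  0.09608469] [-1.1824431   0.71004141 -0.51841404] [[ 0.996  0.086 -0.008]
 [ 0.086 -0.996  0.007]
 [-0.008 -0.008 -1.   ]]
shift mm [ 5.2  2.5 26.5] rot [-0.008  0.008 -0.004]
shift mm [ 5.3  2.5 32.5] rot [-0.008  0.008 -0.004]
```

Emit:
move_arm(series=[{"grip": 0, "xyz": [2, 1, 10], "angular": [0, 0, 0]}, {"grip": 0, "xyz": [2, 1, 16], "angular": [0, 0, 0]}, {"grip": 0, "xyz": [2, 1, 16], "angular": [0, 0, 0]}, {"grip": 0, "xyz": [2, 1, 16], "angular": [0, 0, 0]}])

```text
time_s: 14.6
tcp_pos: [0.4238, -0.2955, 0.0871]
ee_rot: [[0.996, 0.09, 0.007], [0.09, -0.996, 0.0], [0.007, 0.0, -1.0]]
wrist_force: [-0.3, 0.2, -0.7]
gripper_width: 0.004
gripper_force: 0.0
```

Emit:
move_arm(series=[{"grip": 0, "xyz": [-3, 0, 8], "angular": [0, 0, 0]}, {"grip": 0, "xyz": [-3, 0, 14], "angular": [0, 0, 0]}, {"grip": 0, "xyz": [-3, 0, 18], "angular": [0, 0, 0]}, {"grip": 0, "xyz": [-3, 0, 21], "angular": [0, 0, 0]}, {"grip": 0, "xyz": [-3, 0, 23], "angular": [0, 0, 0]}, {"grip": 0, "xyz": [-3, 0, 23], "angular": [0, 0, 0]}])

```text
time_s: 15.2
tcp_pos: [0.42, -0.2958, 0.0672]
ee_rot: [[0.996, 0.091, 0.005], [0.091, -0.996, 0.0], [0.005, 0.0, -1.0]]
wrist_force: [-6.8, 7.3, 29.5]
gripper_width: 0.006
gripper_force: 14.4
```

29.5 N is far above the 5 N needed, but the height differs slightly from expected. I'll check with the force profile on the way up.

Emit:
move_arm(series=[{"grip": 0, "xyz": [0, 0, -3], "angular": [0, 0, 0]}, {"grip": 0, "xyz": [0, 0, -6], "angular": [0, 0, 0]}, {"grip": 0, "xyz": [0, 0, -6], "angular": [0, 0, 0]}])

```text
time_s: 15.5
tcp_pos: [0.42, -0.2957, 0.0696]
ee_rot: [[0.996, 0.089, 0.006], [0.089, -0.996, 0.001], [0.006, -0.001, -1.0]]
wrist_force: [-1.1, 0.7, 2.9]
gripper_width: 0.006
gripper_force: 1.8
```

Emit:
move_arm(series=[{"grip": 0, "xyz": [0, 0, -2], "angular": [0, 0, 0]}, {"grip": 0, "xyz": [0, 0, -2], "angular": [0, 0, 0]}])

```text
time_s: 15.7
tcp_pos: [0.42, -0.2958, 0.071]
ee_rot: [[0.996, 0.089, 0.005], [0.089, -0.996, 0.001], [0.005, -0.001, -1.0]]
wrist_force: [-0.9, 1.3, 3.0]
gripper_width: 0.006
gripper_force: 1.4
```

Emit:
move_arm(series=[{"grip": 0, "xyz": [0, 0, -2], "angular": [0, 0, 0]}, {"grip": 0, "xyz": [0, 0, -2], "angular": [0, 0, 0]}])

```text
time_s: 15.9
tcp_pos: [0.4201, -0.2959, 0.0731]
ee_rot: [[0.996, 0.089, 0.005], [0.089, -0.996, 0.001], [0.005, -0.001, -1.0]]
wrist_force: [-0.9, 0.6, 1.1]
gripper_width: 0.004
gripper_force: 0.8
```

Emit:
move_arm(series=[{"grip": 0, "xyz": [0, 0, -2], "angular": [0, 0, 0]}, {"grip": 0, "xyz": [0, 0, -2], "angular": [0, 0, 0]}])

```text
time_s: 16.1
tcp_pos: [0.4202, -0.2959, 0.0751]
ee_rot: [[0.996, 0.089, 0.006], [0.089, -0.996, 0.001], [0.006, -0.0, -1.0]]
wrist_force: [-0.2, -0.1, 1.0]
gripper_width: 0.003
gripper_force: 0.0
```

The spring profile is clear: bottom at 0.067, about 3 N at 0.070, and free near 0.075. The full stroke was made and held. Now I'll lift clear.

Emit:
move_arm(series=[{"grip": 0, "xyz": [0, 0, -15], "angular": [0, 0, 0]}, {"grip": 0, "xyz": [0, 0, -50], "angular": [0, 0, 0]}, {"grip": 0, "xyz": [0, 0, -90], "angular": [0, 0, 0]}, {"grip": 0, "xyz": [0, 0, -90], "angular": [0, 0, 0]}, {"grip": 0, "xyz": [0, 0, -90], "angular": [0, 0, 0]}])

```text
time_s: 16.6
tcp_pos: [0.4198, -0.2959, 0.1658]
ee_rot: [[0.996, 0.088, 0.008], [0.088, -0.996, 0.001], [0.008, -0.0, -1.0]]
wrist_force: [-1.2, -0.4, -1.1]
gripper_width: 0.009
gripper_force: 0.0
```

Run:
```python
from h import *
c=cap('top'); p,R0,s=pose(); print(p,s['time_s'],s['wrist_force'])
g=cv2.cvtColor(c['img'],cv2.COLOR_RGB2GRAY).astype(int)
# guard front edge (shut: z=.103, expect x ~ -.037 bright bar -.037..-.013)
print([(round(x,3),int(g[tuple(proj(c,fx((x,.05,.103)))[0].round().astype(int)[::-1])])) for x in np.arange(-.06,.01,.006)])
print(r.finish_job())
```

```text
[ 0.41902205 -0.29557205  0.16458043] 16.65 [-0.89383162  0.5642211  -0.65763987]
[(np.float64(-0.06), 122), (np.float64(-0.054), 121), (np.float64(-0.048), 122), (np.float64(-0.042), 230), (np.float64(-0.036), 245), (np.float64(-0.03), 243), (np.float64(-0.024), 244), (np.float64(-0.018), 237), (np.float64(-0.012), 202), (np.float64(-0.006), 203), (np.float64(-0.0), 202), (np.float64(0.006), 202)]
the job is handed in; nothing more can be done
None
```

The job is handed in at about 17 s of the 61 s allowed (no verdict was returned): my measurements show the module home, the guard shut, and the start button fully pressed and released. On the first push the fingertip rode over the module's top edge, because the tip sits about 25 mm short of where the interface text puts it; I also viewed 11 pictures, one over the limit of 10.

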